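Lock a casting flask into its spring clamp

TASK

Take the brass flask out of the wire drainer, stand it on the open bench and let go so that you can take it again across its narrow width, and set it upright in the well of the blue spring clamp. Then hold it down against the spring and push the red tab to slide the steel keeper fully home over the flask, so that it stays trapped when you let go. Keep the flask upright and do not disturb the other things on the bench.

Things in the scene. Friction and masses are not known exactly. Their poses are not given: they have to be found in the camera images.
- flask_centre (a point): brass flask, a rounded rectangular block 50 (its x) x 66 (its y) x 44 mm (its z, up), about 0.3 kg; the point is its centre, 22 mm above its underside. Half a turn about z makes no difference. It starts standing in the wire drainer, its y along the drainer's y, and must stay the same way up.
- rack_floor (a point): wire drainer, fixed: grey base 84 x 92 mm; the point is the centre of its upper face, 8 mm above the bench, on which the flask stands. Wire hoops 47 mm high stand 2.5 mm off the flask's two long (x) sides, from y -39 to +39 mm, so there the flask can only be gripped across its 66 mm length (along y), where it is open.
- clamp: blue spring clamp, fixed; origin at bench level under the centre of its well, z up, y the way in which the keeper closes. The flask goes in from above, upright, its 66 mm along y. At the -y end stands a wall (y -35.5 to -47.5 mm, 62 mm high), and behind it the keeper's guide (to y -118 mm, 80 mm high); at the +y end a wall (y 35.5 to 47.5 mm, 74 mm high).
- clamp_well (a point): centre of the well's sprung floor when up, 32 mm above the bench; axes as the clamp. The well is 71 mm long in y, between the end walls, and 53 mm wide in x, between lips 6 mm thick whose tops are 38 mm above the bench. Above the lips both x sides are open for fingers (free to 55 mm from the centre), so there the flask has to be held across its 50 mm width.
- platen (a joint): sprung aluminium plate, the floor of the well: 0 when up (its face 32 mm above the bench, so a flask on it has its top at 76 mm), growing to 0.015 m as it is pressed down to its stop (flask top at 61 mm). The spring pushes up with 7 N at 0 and 13 N at the stop; flask and plate weigh about 4 N.
- keeper (a joint): steel bolt that slides along the clamp's +y: near 0 when open (at 0 its nose is at y -41 mm), 0.028 m when fully home (nose at y -13 mm, over the flask). It is 38 mm wide in x, from 64 to 71 mm above the bench, so it can pass only while the flask is held down with its top below 64 mm. About 2 N moves it and it stays where it is left.
- keeper_tab (a point): centre of the keeper's red upright tab, 12 (x) x 10 (y) mm, 42 to 86 mm above the bench, at clamp x -61, y +9 mm when the joint is 0; it moves with the keeper. Push its -y face: with fingers parted along clamp x, one can hold the flask down while the other pushes the tab. Its side arm runs to -y at x -66 to -56 mm, top 48 mm high; at y below -58 mm a link rises to 72 mm.
- bur_block: bystander: dark blue block of burs, 42x86x50 mm; origin under its centre. Leave it alone.
- plaster_model: bystander: cream plaster dental arch model, 59x62x31 mm; origin under its centre. Leave it alone.
- bottle: bystander: white bottle with blue cap, diameter 38, height 86 mm; origin under its centre. Leave it alone.
- wax_tin: bystander: round wax tin with blue lid, diameter 58, height 26 mm; origin under its centre. Leave it alone. Behind it stands a tall grey control unit, fixed (x from about 0.62 back, y -0.12 to 0.12 m): swing past it on the near side. The bench on the robot's side of the tin, between drainer and clamp, is free.
- mixing_bowl: bystander: green rubber mixing bowl, diameter 68, height 36 mm; origin under its centre. Leave it alone.
- tape: bystander: roll of tan tape, diameter 104, height 25 mm; origin under its centre. Leave it alone.
- stone_model: bystander: dental arch model on a grey-blue base, 59x62x31 mm; origin under its centre. Leave it alone.

How it is judged:
By the outcome, as a careful person would: the job done as asked, in the order asked, and still so for the second after the job is handed in, with the robot touching nothing.
It also fails if it takes over 72 s, if anything falls off the work surface, if the arm or the gripper's body presses on something with over 40 N, if the wrist force passes 120 N, or if a joint passes its speed limit or range.

ROBOT

A 7-joint arm with a two-finger parallel gripper is mounted at the origin on a cart in front of the work surface, level with it; the furniture and walls round the work are solid. World frame = base frame: x ahead of the robot, y to its left, z up, the work surface at z = 0. Lengths are in m, angles in rad, forces in N, time in s.
With the tool pointing down it reaches from about 0.425 to 1.025 m from the base axis. Payload 3.6 kg.
Tool frame: the origin (TCP) lies on the front face of the gripper's body, between the roots of the fingers; the fingertips stand ctrl.tips_ahead ahead of it and the grasp point (between the pads) lies 54 mm ahead of it (ctrl.tips_ahead is the distance from the TCP to the fingertips, in m); z points along the fingers, y is the line along which they close (so a half turn about z gives the same grasp; the last joint's range is limited). The gripper opens to 85 mm and grips with 20 to 120 N. Pads are 22 mm wide; open, the fingers measure 114 mm over their backs; the gripper's body (76 mm by 85 mm) begins 54 mm behind the grasp point. The pads swing forward as they close: fully open they stand 13 mm farther back than shut.
Start: joints at [1.222, 0.591, 0.048, 1.609, -0.033, 0.943, -0.034], TCP at [0.183, -0.701, 0.304] pointing down, gripper open.
Joint ranges: [-2.69, 2.69], [-0.47, 2.24], [-1.27, 1.36], [0.19, 2.51], [-1.53, 4.68], [0.08, 2.07], [-3.09, 3.09]. Speed limits (rad/s): [2.57, 2.57, 3.14, 3.14, 3.14, 3.14, 3.14].

INTERFACE

Orientations are given as a 3x3 rotation matrix whose columns are the frame's x, y, z axes.
In Python, from rig import ctrl gives the robot as it stands.
- The arm moves only by the tool servo_tool, never from a script. Its argument "plan" is a list of rows, each a list of 5 numbers: the closure, from 0 (fully open) to 1 (shut), then the shift along the tool's x, y, z in mm, then the turn about the tool's z in degrees. A call has 1 to 8 rows; each row shifts and turns the commanded pose from where the row before left it, along the tool's axes as they then stand; what a row does not reach is not made up. A row lasts 1/12 s, in which the tool goes at most 41.7 mm and 7.16 degrees, less where a joint would pass 70% of its speed; a pose out of reach is approached as far as the arm can. A call is refused whole if a number of a shift passes 41.7 or a number of a turn 7.16, either way. A call with a gripper value outside its range is refused whole. The fingers move at their own pace and stop on an object; "grip_force" is the grip in N (left out, the last holds). Time passes only in rows, so rows that do not move let the fingers close. It gives the time, the measured TCP pose, the force, the opening and the grip force at its end, in the units of the state.
- ctrl.get_state(): the state, without advancing time (a new reading comes with each control period).
- ctrl.grab_frame(name): name is "scene" or "top"; returns the picture (400x640x3 uint8, red, green, blue); there is no depth.
- ctrl.calibration(name): a dict with "fovy" (degrees; the focal length in pixels is half the picture's height over the tangent of half this angle, whatever the lens; pixels are square), "cx", "cy" (the principal point, pixels), "T" (4x4, takes a point from camera to world coordinates). Camera axes: x right, y down, z forward; pixel columns grow to the right and rows downward; lengths in m; the calibration is good to about 2 mm. A picture is of the moment at which its call begins. calibration takes no time and is no camera call.
- ctrl.sign_off(): hands the job in; it is judged then, once.
The state is a dict: "t": time; "joint_pos": joint angles; "qd": joint speeds; "joint_torque": joint torques, N m; "ee_pos": TCP position; "tcp_rot": TCP orientation; "wrist_force": force on the tool from outside, world axes, zero at the start; "ft_torque": the same for the moment, N m; "width": finger opening in m; "grasp_force": force on a finger pad.
Only numpy, scipy, OpenCV 4.12 (cv2) and the standard library are available. Lean on these libraries where they do the work, as an engineer would, in place of code of your own. Each camera call takes 0.05 s, during which the arm holds its last target. There are 200 camera calls.

## Working session

There is one attempt and no reset: what is moved stays moved. The work goes in short steps, Python scripts to look and compute and a tool call to move; the robot and the scene stay as the last step left them, time stands still between calls to the robot, and variables do not carry over. Pictures are saved under pics/ and viewed, at most 10 in all, crops included, and the job is handed in when it is done.

Besides the shell and the picture viewer there is one more tool, called after "Emit:" as a command line: name --pt "numbers of a row" for each row, then --argument value for the rest. servo_tool: Moves the arm, as the interface text tells. Its arguments: {"type":"object","properties":{"plan":{"type":"array"},"grip_force":{"type":"number"}},"required":["plan"]}

```bash
ls; mkdir -p pics; python3 - <<'E'
from rig import ctrl
import cv2, numpy as np
for n in("scene","top"):
    c=ctrl.calibration(n);print(n,c["fovy"],c["cx"],c["cy"],np.round(c["T"],3).tolist(),{k:v for k,v in c.items() if k not in("T",)})
    im=ctrl.grab_frame(n);cv2.imwrite(f"pics/{n}0.png",im[:,:,::-1])
s=ctrl.get_state();print(s);print(ctrl.tips_ahead)
E
```

```text
pics
scene 56.4957497738153 313.2456053276858 200.29986563368195 [[-0.737, -0.458, 0.498, 0.054], [-0.676, 0.502, -0.539, 0.456], [-0.003, -0.734, -0.679, 0.798], [0.0, 0.0, 0.0, 1.0]] {'fovy': 56.4957497738153, 'cx': 313.2456053276858, 'cy': 200.29986563368195}
top 50.85159077980736 323.13252194000455 201.86379652645974 [[0.002, -0.992, 0.129, 0.46], [-1.0, -0.006, -0.026, -0.106], [0.027, -0.129, -0.991, 1.22], [0.0, 0.0, 0.0, 1.0]] {'fovy': 50.85159077980736, 'cx': 323.13252194000455, 'cy': 201.86379652645974}
{'t': 0.1, 'joint_pos': array([ 1.22148748,  0.59199817,  0.04831875,  1.60972097, -0.03333018,
        0.94270462, -0.03371405]), 'qd': array([ 0.00113175, -0.00048695, -0.00065359, -0.00457176, -0.00176691,
       -0.00027571, -0.00085968]), 'joint_torque': array([ 5.01122428e-03, -5.49998152e+01,  1.55345824e+00, -1.98824394e+01,
        9.72445006e-03,  3.81015911e-03, -6.67391603e-06]), 'ee_pos': array([ 0.18330403, -0.70081089,  0.30286644]), 'tcp_rot': array([[ 9.67449869e-01,  2.53062016e-01, -6.05099690e-04],
       [ 2.53062721e-01, -9.67447943e-01,  1.93310566e-03],
       [-9.62068346e-05, -2.02331099e-03, -9.99997948e-01]]), 'wrist_force': array([0.03328458, 0.61524063, 0.25718671]), 'ft_torque': array([ 0.0005392 ,  0.01853293, -0.09010544]), 'grasp_force': 0.0, 'width': 0.08548830306621412}
0.0726
```

View pics/top0.png

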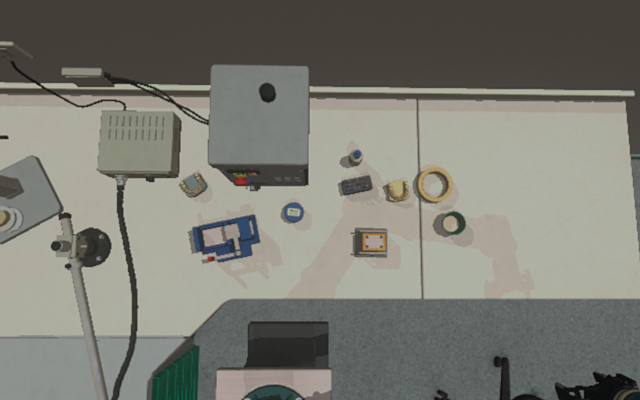

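View pics/scene0.png

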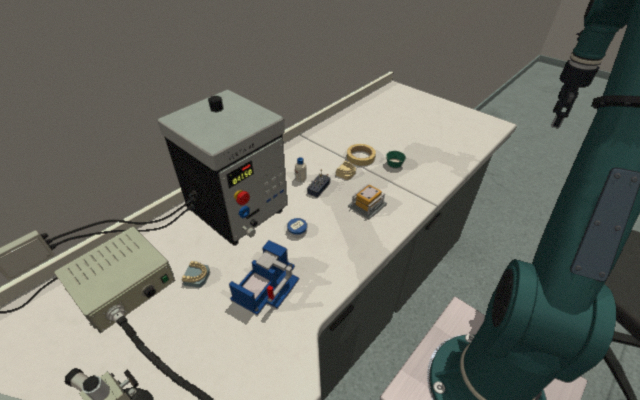

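The top picture shows the flask in the drainer near (371,242) and the clamp near (226,238), with the red tab at (209,260). I'll enlarge these areas of both views.

```bash
python3 - <<'E'
import cv2, numpy as np
t=cv2.imread("pics/top0.png");s=cv2.imread("pics/scene0.png")
f=lambda im,x,y,w,h:cv2.resize(im[y:y+h,x:x+w],(400,300),interpolation=cv2.INTER_CUBIC)
cv2.imwrite("pics/crop0.png",np.vstack([np.hstack([f(t,184,207,80,60),f(t,340,217,60,45)]),np.hstack([f(s,220,235,100,75),f(s,340,170,60,45)])]))
E
```

```text
(no output)
```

View pics/crop0.png

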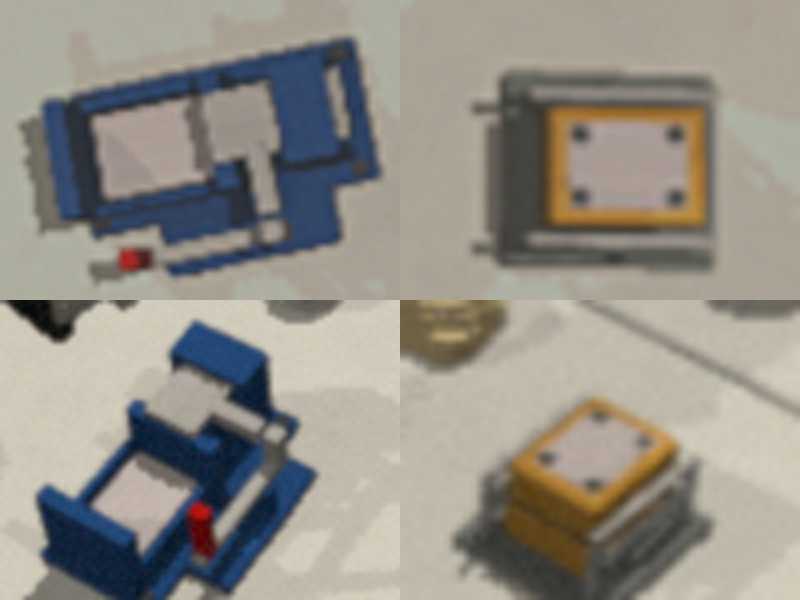

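The enlarged views show the clamp, keeper and red tab clearly, plus the flask's four dark corner dots. I'll measure the dots and tab by mask, and enlarge the clamp to pick its edges.

```bash
cat > h.py <<'E'
import numpy as np, cv2
from rig import ctrl
def ray(n,uv):
    c=ctrl.calibration(n);T=np.array(c["T"]);f=200/np.tan(np.radians(c["fovy"])/2)
    d=T[:3,:3]@np.array([(uv[0]-c["cx"])/f,(uv[1]-c["cy"])/f,1]);return T[:3,3],d
def onz(n,uv,z):
    o,d=ray(n,uv);return (o+d*(z-o[2])/d[2])[:2]
def tri(a,b):
    A=np.zeros((3,3));v=np.zeros(3)
    for n,uv in(("top",a),("scene",b)):
        o,d=ray(n,uv);d/=np.linalg.norm(d);P=np.eye(3)-np.outer(d,d);A+=P;v+=P@o
    return np.linalg.solve(A,v)
E
python3 - <<'E'
from h import *
I={n:cv2.imread(f"pics/{n}0.png") for n in("top","scene")}
for n,(x,y,w,h) in {"top":(340,217,60,45),"scene":(345,175,50,45)}.items():
    im=I[n][y:y+h,x:x+w].astype(int);b,g,r=im[...,0],im[...,1],im[...,2]
    m=((r-b>45)&(r>110)).astype(np.uint8)
    cs,_=cv2.findContours(m,0,2);c=max(cs,key=cv2.contourArea);full=cv2.drawContours(np.zeros_like(m),[cv2.convexHull(c)],-1,1,-1)
    er=cv2.erode(full,np.ones((3,3)))
    gray=im.sum(2);
    # dark dots: weighted local minima
    bh=cv2.morphologyEx(gray.astype(np.float32),cv2.MORPH_BLACKHAT,np.ones((5,5)))*er
    k,l,st,ce=cv2.connectedComponentsWithStats((bh>90).astype(np.uint8))
    for i in range(1,k):
        M=l==i;yy,xx=np.nonzero(M);wt=bh[M];p=((xx*wt).sum()/wt.sum()+x,(yy*wt).sum()/wt.sum()+y)
        print(n,np.round(p,2),wt.sum(),st[i,4],np.round(onz(n,p,.052),4))
    print(n,"hull rect",cv2.minAreaRect(c+np.array([x,y])))
for n in I:
    im=I[n].astype(int);b,g,r=im[...,0],im[...,1],im[...,2]
    m=((r>90)&(g<70)&(b<80)).astype(np.uint8)
    k,l,st,ce=cv2.connectedComponentsWithStats(m)
    for i in range(1,k):
        if st[i,4]>8:print(n,"red",st[i],ce[i])
cv2.imwrite("pics/ct.png",cv2.resize(I["top"][207:267,184:264],(800,600),interpolation=cv2.INTER_CUBIC))
cv2.imwrite("pics/cs.png",cv2.resize(I["scene"][238:313,222:305],(780,705),interpolation=cv2.INTER_CUBIC)[:600] if 0 else cv2.resize(I["scene"][238:313,225:305],(640,600),interpolation=cv2.INTER_CUBIC))
E
```

```text
top [366.48 236.58] 508.0 4 [ 0.5155 -0.2573]
top [380.74 236.68] 424.0 3 [ 0.5154 -0.2971]
top [384.   239.97] 299.0 3 [ 0.5063 -0.306 ]
top [366.48 246.  ] 295.0 2 [ 0.4895 -0.257 ]
top [381.24 246.31] 394.0 3 [ 0.4887 -0.2981]
top hull rect ((373.5, 241.5), (17.0, 23.0), 90.0)
scene [370.1  186.73] 1433.0 10 [ 0.5134 -0.299 ]
scene [375.77 189.61] 410.0 4 [ 0.4927 -0.2997]
scene [364. 189.] 110.0 1 [ 0.5208 -0.2779]
scene [361.64 193.28] 348.0 3 [ 0.5143 -0.2574]
scene [377. 194.] 91.0 1 [ 0.4782 -0.2858]
scene [368.49 197.  ] 242.0 2 [ 0.4891 -0.2577]
scene hull rect ((368.8049011230469, 192.756103515625), (14.367987632751465, 21.239633560180664), 51.34019088745117)
top red [234 177  14   8  81] [240.72839506 181.04938272]
top red [208 257   4   4  15] [209.6 258.6]
scene red [242 164   8   6  20] [246.   166.85]
scene red [236 190  13  14 109] [241.55045872 196.01834862]
scene red [357 197   7   5  11] [360. 199.]
scene red [356 202  11   8  26] [361.11538462 204.92307692]
scene red [267 285   6   6  24] [269.41666667 287.70833333]
```

View pics/ct.png

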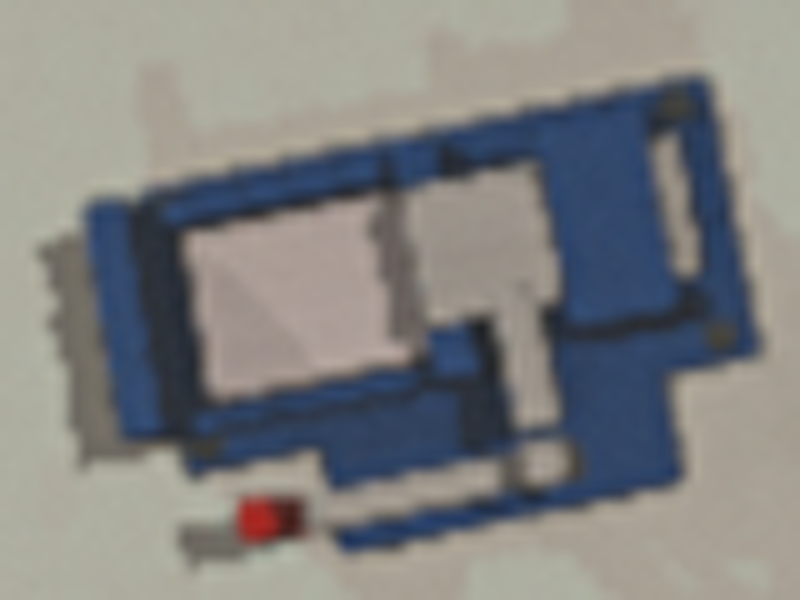

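View pics/cs.png

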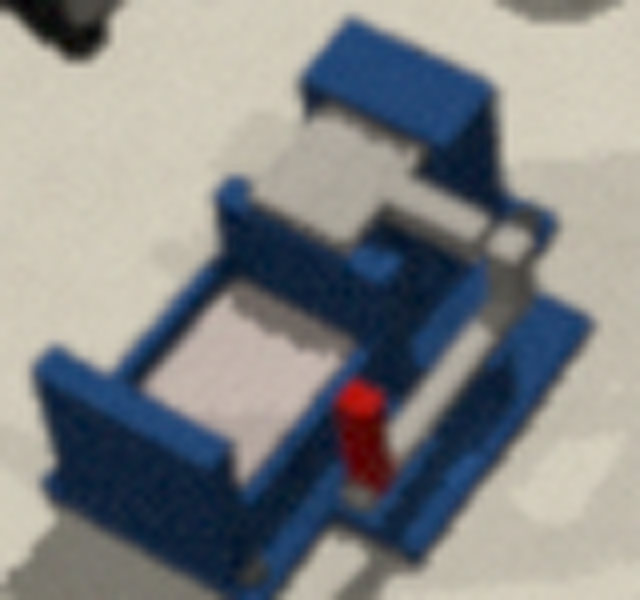

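In the top crop the +y wall's top corners are near (90,200), (133,200), (120,437) and (160,437). The nose edge runs (408,190)-(428,322) and the tab top is near (256,519). In the scene crop the wall's outer edge runs (38,368)-(222,468), its inner edge runs (60,347)-(232,442), the nose runs (250,190)-(345,243) and the tab top is near (361,399).

```bash
python3 - <<'E'
from h import *
t=lambda X,Y:(184+(X+.5)/10-.5,207+(Y+.5)/10-.5)
s=lambda X,Y:(225+(X+.5)/8-.5,238+(Y+.5)/8-.5)
R={"top":dict(wo1=(t(90,200),.074),wo2=(t(120,437),.074),wi1=(t(133,200),.074),wi2=(t(160,437),.074),n1=(t(408,190),.071),n2=(t(428,322),.071),tab=(t(256,519),.086),fl_a=(t(185,235),.032),fl_b=(t(375,197),.032),fl_c=(t(205,403),.032),fl_d=(t(420,360),.032)),
"scene":dict(wo1=(s(38,368),.074),wo2=(s(222,468),.074),wi1=(s(60,347),.074),wi2=(s(232,442),.074),n1=(s(250,190),.071),n2=(s(345,243),.071),tab=(s(361,399),.086),g1=(s(350,18),.08),g2=(s(495,92),.08))}
for n in R:
    for k,(p,z) in R[n].items(): print(n,k,np.round(p,1),np.round(onz(n,p,z)*1000,1))
for k in("wo1","wo2","wi1","wi2","n1","n2","tab"): print(k,np.round(tri(R["top"][k][0],R["scene"][k][0])*1000,1))
E
```

```text
top wo1 [192.6 226.6] [539.9 217.3]
top wo2 [195.6 250.2] [476.2 206.7]
top wi1 [196.8 226.6] [540.  205.8]
top wi2 [199.6 250.2] [476.3 196. ]
top n1 [224.4 225.6] [543.2 132.5]
top n2 [226.4 238.8] [507.4 126. ]
top tab [209.2 258.4] [454.5 166.7]
top fl_a [202. 230.] [533.1 202.3]
top fl_b [221.  226.2] [544.  149.7]
top fl_c [204.  246.8] [486.3 194.9]
top fl_d [225.6 242.6] [498.4 135.7]
scene wo1 [229.3 283.6] [536.6 220.2]
scene wo2 [252.3 296.1] [471.9 206.1]
scene wi1 [232.1 280.9] [537.6 211.3]
scene wi2 [253.6 292.8] [476.3 198.6]
scene n1 [255.8 261.3] [542.2 135.1]
scene n2 [267.7 267.9] [506. 129.]
scene tab [269.7 287.4] [453.3 169.2]
scene g1 [268.3 239.8] [564.7  72.4]
scene g2 [286.4 249.1] [508.8  62.5]
wo1 [540.1 218.6  68.9]
wo2 [475.  206.2  71.2]
wi1 [541.2 208.4  67.3]
wi2 [477.  197.3  71.6]
n1 [543.8 133.5  68. ]
n2 [507.9 127.   67.2]
tab [454.8 167.7  82.8]
```

```bash
cat >> h.py <<'E'
def go(x,y,z,yaw):
    """shift (mm, present tool axes) and turn (deg) to TCP target; yaw = heading of tool y"""
    s=ctrl.get_state();R=s["tcp_rot"];d=R.T@(np.array([x,y,z])-s["ee_pos"])*1000
    h=np.degrees(np.arctan2(R[1,1],R[0,1]))
    print("t",round(s["t"],2),"pos",np.round(s["ee_pos"]*1000,1),"yaw",round(h,1),"F",np.round(s["wrist_force"],1),"w",round(s["width"]*1000,1),"grip",round(s["grasp_force"],1),"tips",ctrl.tips_ahead)
    print("shift",np.round(d,1),"turn",round(((h-yaw)+180)%360-180,2))
E
python3 - <<'E'
from h import *
im=cv2.imread("pics/top0.png");b,g,r=[im[...,i].astype(np.float32) for i in range(3)]
f=cv2.GaussianBlur(b-r,(0,0),.7)
def line(p,q,z):   # subpixel strongest b-r step across segment p->q (crop coords)
    p=np.array(p)/10-.45+[184,207];q=np.array(q)/10-.45+[184,207];d=(q-p)/np.linalg.norm(q-p);n=np.array([-d[1],d[0]]);P=[]
    for a in np.linspace(.08,.92,25):
        c=p+a*(q-p);ts=np.arange(-2.5,2.51,.1);xy=(c+ts[:,None]*n).astype(np.float32)
        v=cv2.remap(f,xy[None,:,0],xy[None,:,1],cv2.INTER_CUBIC)[0];gr=abs(np.gradient(v));w=gr**2
        P.append(onz("top",c+n*(ts*w).sum()/w.sum(),z))
    P=np.float32(P);vx,vy,x0,y0=cv2.fitLine(P,cv2.DIST_HUBER,0,.01,.01).ravel()
    a=np.degrees(np.arctan2(vy,vx));print(round((a+45)%90-45,2),np.round([x0*1000,y0*1000],1))
for a in [((150,190),(700,75),.02),((345,548),(680,480),.01),((712,80),(755,350),.01),((185,235),(375,195),.032),((205,400),(415,358),.032),((88,205),(122,437),.074),((183,240),(205,395),.032),((408,195),(428,320),.071)]:line(*a)
E
```

```text
12.1 [563.9 134.3]
10.0 [455.4 118.5]
11.65 [531.6  50.8]
12.36 [541.7 175.6]
11.74 [491.7 163.4]
11.82 [503.3 212.1]
11.07 [510.7 199.2]
14.6 [522.7 128.8]
```

Emit:
servo_tool --pt "0 26 -20.5 0 0" --pt "0 26 -20.5 0 0" --pt "0 26 -20.5 0 0" --pt "0 26 -20.5 0 0" --pt "0 26 -20.5 0 0" --pt "0 26 -20.5 0 0" --pt "0 26 -20.5 0 0" --pt "0 26 -20.5 0 0"

```text
t: 0.77
ee_pos: [0.3437, -0.4884, 0.3036]
tcp_rot: [[0.967, 0.253, -0.001], [0.253, -0.967, 0.001], [-0.0, -0.001, -1.0]]
wrist_force: [0.4, -1.2, -0.5]
width: 0.0855
grasp_force: 0.0
```

Emit:
servo_tool --pt "0 26 -20.5 0 0" --pt "0 26 -20.5 0 0" --pt "0 26 -20.5 0 0" --pt "0 26 -20.5 0 0" --pt "0 26 -20.5 0 0" --pt "0 26 -20.5 0 0" --pt "0 26 -20.5 0 7" --pt "0 22 -20.5 0 7"

```text
t: 1.43
ee_pos: [0.5027, -0.2799, 0.3035]
tcp_rot: [[1.0, 0.007, -0.001], [0.007, -1.0, 0.001], [-0.001, -0.001, -1.0]]
wrist_force: [0.4, -0.2, -0.6]
width: 0.0853
grasp_force: 0.0
```

```bash
python3 -c "
from h import *
go(.5022,-.2777,.200,-90)"
```

```text
t 1.43 pos [ 502.7 -279.9  303.5] yaw -89.6 F [ 0.4 -0.2 -0.6] w 85.3 grip 0.0 tips 0.0726
shift [ -0.4  -2.  103.5] turn 0.38
```

Emit:
servo_tool --pt "0 0 -1 30 0.3" --pt "0 0 -1 30 0" --pt "0 0 0 30 0" --pt "0 0 0 30 0" --pt "0 0 0 30 0" --pt "0 0 0 25 0" --pt "0 0 0 10 0" --pt "0 0 0 0 0"

```text
t: 2.1
ee_pos: [0.5005, -0.2792, 0.1164]
tcp_rot: [[1.0, 0.006, -0.005], [0.006, -1.0, 0.002], [-0.005, -0.002, -1.0]]
wrist_force: [0.4, -0.1, 0.0]
width: 0.0853
grasp_force: 0.0
```

```bash
python3 - <<'E'
from h import *
go(.5022,-.2777,.090,-90)
a=ctrl.grab_frame("top")[200:260,330:410,::-1];b=ctrl.grab_frame("scene")[145:220,320:420,::-1]
cv2.imwrite("pics/g1.png",np.hstack([cv2.resize(x,(400,300),interpolation=cv2.INTER_CUBIC) for x in(a,b)]))
E
```

```text
t 2.1 pos [ 500.5 -279.2  116.4] yaw -89.6 F [ 0.4 -0.1  0. ] w 85.3 grip 0.0 tips 0.0726
shift [ 1.8 -1.4 26.4] turn 0.36
```

View pics/g1.png

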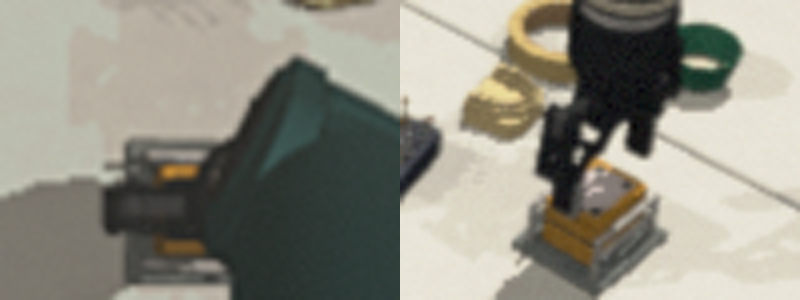

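The picture shows the fingers straddling the flask along y, with the +y finger just clear of its end. I'll go down and close.

Emit:
servo_tool --pt "0 1 -1 13 0" --pt "0 1 0 13 0" --pt "0 0 0 0 0" --pt "1 0 0 0 0" --pt "1 0 0 0 0" --pt "1 0 0 0 0" --pt "1 0 0 0 0" --pt "1 0 0 0 0" --grip_force 40

```text
t: 2.87
ee_pos: [0.504, -0.2787, 0.0932]
tcp_rot: [[1.0, 0.006, 0.0], [0.006, -1.0, 0.0], [0.0, -0.0, -1.0]]
wrist_force: [-0.4, 1.3, -0.5]
width: 0.0654
grasp_force: 46.6
```

Emit:
servo_tool --pt "1 0 0 0 0" --pt "1 0 0 0 0" --pt "1 0 0 0 0"

```text
t: 3.12
ee_pos: [0.504, -0.2788, 0.0932]
tcp_rot: [[1.0, 0.006, 0.0], [0.006, -1.0, 0.0], [0.0, -0.0, -1.0]]
wrist_force: [0.5, 1.6, 2.5]
width: 0.0652
grasp_force: 46.8
```

```bash
python3 -c "
from h import *
go(.5022,-.2777,.090,-90)"
```

```text
t 3.12 pos [ 504.  -278.8   93.2] yaw -89.6 F [0.5 1.6 2.5] w 65.2 grip 46.8 tips 0.0726
shift [-1.8 -1.1  3.2] turn 0.37
```

Emit:
servo_tool --pt "1 0 0 -5 0" --pt "1 0 0 -10 0" --pt "1 0 0 -15 0" --pt "1 0 0 -20 0" --pt "1 0 0 -20 0" --pt "1 0 0 -20 0" --pt "1 0 -20 -10 0" --pt "1 0 -30 0 0"

```text
t: 3.78
ee_pos: [0.5048, -0.2337, 0.1963]
tcp_rot: [[1.0, -0.001, 0.007], [-0.001, -1.0, -0.006], [0.007, 0.006, -1.0]]
wrist_force: [0.7, 0.0, -2.9]
width: 0.0653
grasp_force: 46.2
```

Emit:
servo_tool --pt "1 -5 -30 0 0" --pt "1 -5 -30 0 0" --pt "1 -5 -30 0 0" --pt "1 -5 -20 0 0" --pt "1 -2 -10 0 0" --pt "1 0 0 20 0" --pt "1 0 0 20 0" --pt "1 0 0 20 0"

```text
t: 4.45
ee_pos: [0.4819, -0.11, 0.1331]
tcp_rot: [[1.0, 0.006, 0.003], [0.006, -1.0, -0.001], [0.003, 0.001, -1.0]]
wrist_force: [0.5, -0.1, -3.0]
width: 0.0656
grasp_force: 46.2
```

```bash
python3 -c "
from h import *
go(.48,-.10,.0855,-90)"
```

```text
t 4.45 pos [ 481.9 -110.   133.1] yaw -89.7 F [ 0.5 -0.1 -3. ] w 65.6 grip 46.2 tips 0.0726
shift [ -2.  -10.1  47.6] turn 0.33
```

Emit:
servo_tool --pt "1 0 0 15 0" --pt "1 0 0 12 0" --pt "1 0 0 8 0" --pt "1 0 0 5 0" --pt "1 0 0 3 0" --pt "1 0 0 1.5 0" --pt "1 0 0 0 0" --pt "1 0 0 0 0"

```text
t: 5.12
ee_pos: [0.4813, -0.1093, 0.0889]
tcp_rot: [[1.0, 0.006, 0.001], [0.006, -1.0, -0.0], [0.001, 0.0, -1.0]]
wrist_force: [0.5, 0.0, -2.2]
width: 0.0652
grasp_force: 46.1
```

```bash
python3 -c "
from h import *
go(.48,-.11,.0855,-90)"
```

```text
t 5.12 pos [ 481.3 -109.3   88.9] yaw -89.6 F [ 0.5  0.  -2.2] w 65.2 grip 46.1 tips 0.0726
shift [-1.3  0.7  3.4] turn 0.35
```

Emit:
servo_tool --pt "1 0 0 1.5 0" --pt "1 0 0 1 0" --pt "1 0 0 0.7 0" --pt "1 0 0 0 0" --pt "1 0 0 0 0" --pt "1 0 0 0 0"

```text
t: 5.62
ee_pos: [0.4809, -0.1091, 0.0852]
tcp_rot: [[1.0, 0.006, 0.0], [0.006, -1.0, -0.0], [0.0, 0.0, -1.0]]
wrist_force: [-0.5, 0.2, -3.3]
width: 0.0653
grasp_force: 46.1
```

Emit:
servo_tool --pt "1 0 0 0.5 0" --pt "1 0 0 0.5 0" --pt "1 0 0 0 0" --pt "1 0 0 0 0"

```text
t: 5.95
ee_pos: [0.4809, -0.1091, 0.0851]
tcp_rot: [[1.0, 0.006, 0.0], [0.006, -1.0, 0.0], [0.0, -0.0, -1.0]]
wrist_force: [-1.3, -0.4, 7.5]
width: 0.0654
grasp_force: 47.3
```

Emit:
servo_tool --pt "0 0 0 0 0" --pt "0 0 0 0 0" --pt "0 0 0 0 0" --pt "0 0 0 -10 0" --pt "0 0 0 -20 0" --pt "0 0 0 -25 0" --pt "0 0 0 -20 -3" --pt "0 0 0 0 -7"

```text
t: 6.62
ee_pos: [0.4826, -0.1095, 0.1629]
tcp_rot: [[0.983, 0.183, 0.006], [0.183, -0.983, -0.002], [0.006, 0.003, -1.0]]
wrist_force: [-0.5, -0.2, 0.4]
width: 0.0853
grasp_force: 0.0
```

Emit:
servo_tool --pt "0 0 0 0 -7" --pt "0 0 0 0 -7" --pt "0 0 0 0 -7" --pt "0 0 0 0 -7" --pt "0 0 0 0 -7" --pt "0 0 0 0 -7" --pt "0 0 0 0 -7" --pt "0 0 0 0 -7"

```text
t: 7.28
ee_pos: [0.4808, -0.1094, 0.1598]
tcp_rot: [[0.396, 0.918, 0.0], [0.918, -0.396, -0.001], [-0.001, 0.001, -1.0]]
wrist_force: [0.1, -0.3, 1.4]
width: 0.0853
grasp_force: 0.0
```

Emit:
servo_tool --pt "0 0 0 0 -7" --pt "0 0 0 0 -7" --pt "0 0 0 0 -7" --pt "0 0 0 0 -2.6" --pt "0 0 0 0 0" --pt "0 0 0 0 0"

```text
t: 7.78
ee_pos: [0.4809, -0.1094, 0.1596]
tcp_rot: [[0.003, 1.0, 0.0], [1.0, -0.003, -0.0], [-0.0, 0.0, -1.0]]
wrist_force: [-0.5, -0.1, 0.3]
width: 0.0854
grasp_force: 0.0
```

```bash
python3 - <<'E'
from h import *
go(.4809,-.1091,.098,0.4)
b=ctrl.grab_frame("scene")[130:280,230:430,::-1]
cv2.imwrite("pics/g2.png",cv2.resize(b,(640,480),interpolation=cv2.INTER_CUBIC))
E
```

```text
t 7.78 pos [ 480.9 -109.4  159.6] yaw -0.1 F [-0.5 -0.1  0.3] w 85.4 grip 0.0 tips 0.0726
shift [ 0.3  0.  61.6] turn -0.55
```

View pics/g2.png

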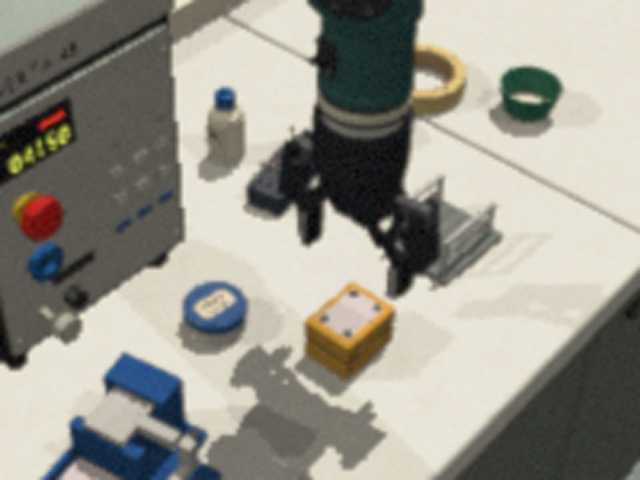

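The flask stands upright on the open bench at (350,330) in the crop, clear of everything. I'll grip it again across its 50 mm width.

Emit:
servo_tool --pt "0 0 0 15 -0.5" --pt "0 0 0 18 0" --pt "0 0 0 18 0" --pt "0 0 0 12 0" --pt "0 0 0 6 0" --pt "0 0 0 0 0" --pt "0 0 0 0 0" --pt "1 0 0 0 0" --grip_force 40

```text
t: 8.5
ee_pos: [0.4813, -0.1091, 0.0908]
tcp_rot: [[-0.008, 1.0, 0.001], [1.0, 0.008, -0.0], [-0.0, 0.001, -1.0]]
wrist_force: [0.3, 0.8, -0.2]
width: 0.0756
grasp_force: 0.0
```

Emit:
servo_tool --pt "1 0 0 0 0" --pt "1 0 0 0 0" --pt "1 0 0 0 0" --pt "1 0 0 0 0" --pt "1 0 0 0 0" --pt "1 0 0 0 0" --pt "1 0 0 0 0"

```text
t: 9.08
ee_pos: [0.4809, -0.1093, 0.091]
tcp_rot: [[-0.008, 1.0, 0.001], [1.0, 0.008, -0.001], [-0.001, 0.001, -1.0]]
wrist_force: [-0.5, -0.4, 6.8]
width: 0.0491
grasp_force: 42.5
```

```bash
python3 -c "
from h import *
go(.516,.167,.21,11.7)"
```

```text
t 9.08 pos [ 480.9 -109.3   91. ] yaw 0.4 F [-0.5 -0.4  6.8] w 49.1 grip 42.5 tips 0.0726
shift [ 276.    37.2 -119.1] turn -11.26
```

Emit:
servo_tool --pt "1 0 0 -8 0" --pt "1 0 0 -16 0" --pt "1 0 0 -24 0" --pt "1 0 0 -24 0" --pt "1 0 0 -24 0" --pt "1 15 0 -20 0" --pt "1 25 4 -3 0" --pt "1 30 4 0 0"

```text
t: 9.75
ee_pos: [0.4885, -0.0407, 0.211]
tcp_rot: [[-0.002, 1.0, 0.003], [1.0, 0.002, -0.002], [-0.002, 0.003, -1.0]]
wrist_force: [-0.1, 1.0, -3.8]
width: 0.0493
grasp_force: 42.9
```

Emit:
servo_tool --pt "1 32 5 0 0" --pt "1 32 5 0 0" --pt "1 32 5 0 0" --pt "1 32 5 0 0" --pt "1 32 5 0 0" --pt "1 28 3 0 0" --pt "1 15 1 0 -5" --pt "1 5 0 0 -6"

```text
t: 10.42
ee_pos: [0.515, 0.1737, 0.2099]
tcp_rot: [[-0.208, 0.978, 0.001], [0.978, 0.208, 0.003], [0.003, 0.002, -1.0]]
wrist_force: [-0.6, 1.1, -3.2]
width: 0.0492
grasp_force: 42.8
```

```bash
python3 -c "
from h import *
go(.516,.167,.175,11.7)"
```

```text
t 10.42 pos [515.  173.7 209.9] yaw 12.0 F [-0.6  1.1 -3.2] w 49.2 grip 42.8 tips 0.0726
shift [-6.9 -0.4 34.9] turn 0.32
```

Emit:
servo_tool --pt "1 -4 0 10 0.3" --pt "1 -3 0 10 0" --pt "1 0 0 10 0" --pt "1 0 0 0 0" --pt "1 0 0 0 0" --pt "1 0 0 0 0"

```text
t: 10.92
ee_pos: [0.5166, 0.1616, 0.1789]
tcp_rot: [[-0.192, 0.981, -0.001], [0.981, 0.192, -0.0], [-0.0, -0.001, -1.0]]
wrist_force: [-0.1, 0.0, -3.1]
width: 0.0495
grasp_force: 42.7
```

```bash
python3 - <<'E'
from h import *
go(.516,.167,.180,11.7)
a=ctrl.grab_frame("top")[:,:,::-1];b=ctrl.grab_frame("scene")[:,:,::-1]
cv2.imwrite("pics/t1.png",a);cv2.imwrite("pics/s1.png",b)
cv2.imwrite("pics/g3.png",np.hstack([cv2.resize(a[207:267,184:264][:, :40*2],(400,300),interpolation=cv2.INTER_CUBIC),cv2.resize(b[218:308,215:275],(400,600),interpolation=cv2.INTER_CUBIC)[:300]]) if 0 else cv2.resize(b[223:313,210:320],(733,600),interpolation=cv2.INTER_CUBIC))
E
```

```text
t 10.92 pos [516.6 161.6 178.9] yaw 11.1 F [-0.1  0.  -3.1] w 49.5 grip 42.7 tips 0.0726
shift [ 5.4  0.4 -1.1] turn -0.64
```

View pics/g3.png

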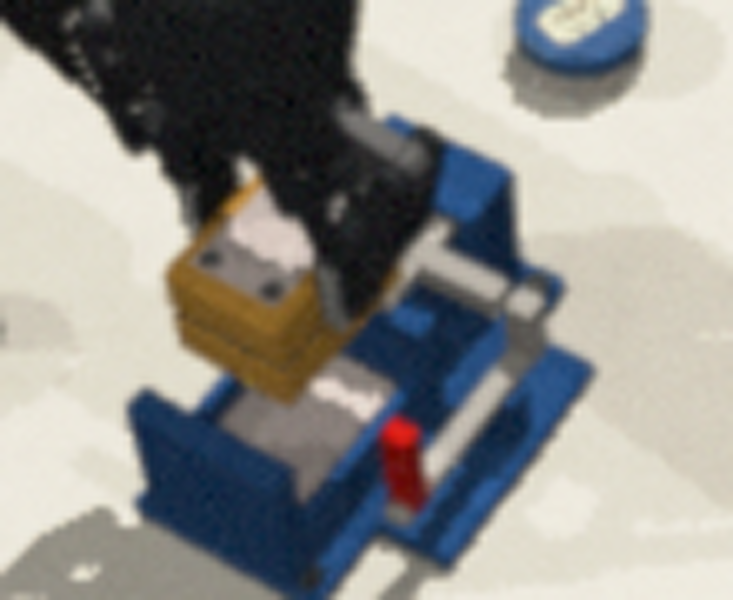

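The flask hangs above the well, with its two +y dots at crop (210,258) and (271,289). Casting these against the measured TCP gives the scene camera's local bias.

```bash
python3 - <<'E'
from h import *
im=cv2.imread("pics/s1.png").astype(np.float32).sum(2)
s=ctrl.get_state();R=s["tcp_rot"];yaw=np.arctan2(R[1,1],R[0,1]);p=s["ee_pos"]
Z=p[2]-.091+.044;obs=[];pred=[]
for X,Y,sx in((210,258,1),(271,289,-1)):
    u,v=210+X/6.664-.43,223+Y/6.667-.43
    i,j=int(round(u)),int(round(v));w=im[j-1:j+2,i-1:i+2];w=np.clip(w.max()-w,0,None)**2;yy,xx=np.mgrid[j-1:j+2,i-1:i+2]
    uv=((xx*w).sum()/w.sum(),(yy*w).sum()/w.sum());o=onz("scene",uv,Z)*1000
    q=np.array([sx*13.2,20.2]);c,sn=np.cos(yaw),np.sin(yaw)
    pr=p[:2]*1000+[c*q[0]-sn*q[1],sn*q[0]+c*q[1]]
    print(np.round(uv,2),np.round(o,1),np.round(pr,1),"bias",np.round(o-pr,1));
E
```

```text
[240.97 261.29] [525.5 184.6] [526.  184.6] bias [-0.4  0. ]
[250.26 266.23] [499.7 179.5] [500.1 179.5] bias [-0.4  0. ]
```

```bash
python3 - <<'E'
from h import *
im=cv2.imread("pics/scene0.png").astype(np.float32);f=cv2.GaussianBlur(im[...,2],(0,0),.6)
A=np.radians(11.7);ex=np.array([np.cos(A),np.sin(A)]);ey=np.array([-ex[1],ex[0]])
def line(name,p,q,z,ch=None):
    F=f if ch is None else cv2.GaussianBlur(im[...,ch],(0,0),.6)
    p=np.array(p)/8-.44+[225,238];q=np.array(q)/8-.44+[225,238];d=(q-p)/np.linalg.norm(q-p);n=np.array([-d[1],d[0]]);P=[]
    for a in np.linspace(.1,.9,25):
        c=p+a*(q-p);ts=np.arange(-1.5,1.51,.05);xy=(c+ts[:,None]*n).astype(np.float32)
        v=cv2.remap(F,xy[None,:,0],xy[None,:,1],cv2.INTER_CUBIC)[0];w=abs(np.gradient(v))**2
        P.append(onz("scene",c+n*(ts*w).sum()/w.sum(),z))
    P=np.float32(P)*1000;vx,vy,x0,y0=cv2.fitLine(P,cv2.DIST_HUBER,0,.01,.01).ravel()
    m=P.mean(0);print(name,"ang",round((np.degrees(np.arctan2(vy,vx))+45)%90-45,1),"x'",round(m@ex,1),"y'",round(m@ey,1))
line("wall inner y35.5",(65,348),(228,440),.074,0)
line("wall outer y47.5",(40,370),(220,468),.074,0)
line("far floor x26.5",(148,378),(225,292),.032)
line("near lip x-26.5",(245,475),(362,355),.038)
line("nose top -41+q",(252,192),(343,243),.071)
line("guide back -118",(352,18),(492,90),.08)
print("cand",np.array([515.4,168.5])@ex,np.array([515.4,168.5])@ey)
E
```

```text
wall inner y35.5 ang 12.2 x' 537.7 y' 97.5
wall outer y47.5 ang 12.1 x' 536.1 y' 108.3
far floor x26.5 ang 12.1 x' 563.7 y' 54.8
near lip x-26.5 ang 9.9 x' 512.4 y' 62.6
nose top -41+q ang 10.4 x' 539.4 y' 24.7
guide back -118 ang 12.0 x' 539.7 y' -44.3
cand 538.8610958620304 60.48247156302101
```

Emit:
servo_tool --pt "1 4 0 0 -0.7" --pt "1 3 0 0 0" --pt "1 0 0 0 0" --pt "1 0 0 0 0" --pt "1 0 0 0 0"

```text
t: 11.43
ee_pos: [0.5152, 0.1693, 0.1793]
tcp_rot: [[-0.206, 0.979, 0.0], [0.979, 0.206, -0.0], [-0.0, 0.0, -1.0]]
wrist_force: [0.1, 0.3, -3.4]
width: 0.0492
grasp_force: 42.7
```

```bash
python3 -c "
from h import *
go(.5152,.1685,.135,11.8)"
```

```text
t 11.43 pos [515.2 169.3 179.3] yaw 11.9 F [ 0.1  0.3 -3.4] w 49.2 grip 42.7 tips 0.0726
shift [-0.7 -0.2 44.3] turn 0.07
```

Emit:
servo_tool --pt "1 -0.6 0 10 0" --pt "1 0 0 10 0" --pt "1 0 0 8 0" --pt "1 0 0 6 0" --pt "1 0 0 5 0" --pt "1 0 0 3 0" --pt "1 0 0 1 0" --pt "1 0 0 0 0"

```text
t: 12.1
ee_pos: [0.5153, 0.1687, 0.1359]
tcp_rot: [[-0.206, 0.979, -0.0], [0.979, 0.206, -0.0], [-0.0, -0.0, -1.0]]
wrist_force: [-0.3, 0.3, -3.8]
width: 0.0495
grasp_force: 42.9
```

Emit:
servo_tool --pt "1 0 0 2 0" --pt "1 0 0 2 0" --pt "1 0 0 1 0" --pt "1 0 0 1 0" --pt "1 0 0 0 0" --pt "1 0 0 0 0"

```text
t: 12.6
ee_pos: [0.5154, 0.1686, 0.1302]
tcp_rot: [[-0.206, 0.979, 0.0], [0.979, 0.206, -0.0], [-0.0, 0.0, -1.0]]
wrist_force: [0.3, 0.1, -3.4]
width: 0.0495
grasp_force: 42.9
```

Emit:
servo_tool --pt "1 0 0 1 0" --pt "1 0 0 1 0" --pt "1 0 0 1 0" --pt "1 0 0 0 0" --pt "1 0 0 0 0"

```text
t: 13.02
ee_pos: [0.5158, 0.1688, 0.1272]
tcp_rot: [[-0.206, 0.979, 0.001], [0.979, 0.206, 0.001], [0.0, 0.001, -1.0]]
wrist_force: [1.9, 0.2, -4.9]
width: 0.049
grasp_force: 42.8
```

Emit:
servo_tool --pt "1 0 0 1 0" --pt "1 0 0 1 0" --pt "1 0 0 0 0" --pt "1 0 0 0 0"

```text
t: 13.35
ee_pos: [0.5158, 0.1687, 0.1252]
tcp_rot: [[-0.206, 0.979, 0.001], [0.979, 0.206, 0.0], [0.0, 0.001, -1.0]]
wrist_force: [1.3, 0.9, -4.8]
width: 0.0491
grasp_force: 42.7
```

Emit:
servo_tool --pt "1 0 0.5 1 0" --pt "1 0 0 1 0" --pt "1 0 0 0.7 0" --pt "1 0 0 0 0" --pt "1 0 0 0 0"

```text
t: 13.77
ee_pos: [0.5159, 0.1686, 0.1228]
tcp_rot: [[-0.205, 0.979, 0.0], [0.979, 0.205, -0.0], [-0.0, 0.0, -1.0]]
wrist_force: [-0.7, -0.5, 2.4]
width: 0.0493
grasp_force: 43.6
```

Emit:
servo_tool --pt "0.3 0 0 0 0" --pt "0.3 0 0 0 0" --pt "0.3 0 0 0 0" --pt "0.3 0 0 0 0"

```text
t: 14.1
ee_pos: [0.5156, 0.1686, 0.1224]
tcp_rot: [[-0.206, 0.979, -0.001], [0.979, 0.206, -0.0], [-0.0, -0.001, -1.0]]
wrist_force: [-0.2, 0.0, 0.5]
width: 0.0596
grasp_force: 0.0
```

```bash
python3 -c "
from h import *
go(.5152,.1685,.135,11.8)"
```

```text
t 14.1 pos [515.6 168.6 122.4] yaw 11.9 F [-0.2  0.   0.5] w 59.6 grip 0.0 tips 0.0726
shift [ -0.   -0.4 -12.6] turn 0.06
```

Emit:
servo_tool --pt "0.3 0 0 -10 0" --pt "0.3 0 0 -20 0" --pt "0.3 0 0 -25 0" --pt "0.3 0 0 -25 0" --pt "0.41 0 0 0 0" --pt "0.41 0 0 0 0"

```text
t: 14.6
ee_pos: [0.5166, 0.169, 0.2043]
tcp_rot: [[-0.205, 0.979, 0.003], [0.979, 0.205, 0.001], [0.0, 0.004, -1.0]]
wrist_force: [0.6, 0.2, -1.9]
width: 0.05
grasp_force: 0.0
```

```bash
python3 - <<'E'
from h import *
go(.4893,.154,.165,11.8)
b=ctrl.grab_frame("scene")[223:313,210:320,::-1]
cv2.imwrite("pics/g4.png",cv2.resize(b,(733,600),interpolation=cv2.INTER_CUBIC))
E
```

```text
t 14.6 pos [516.6 169.  204.3] yaw 11.8 F [ 0.6  0.2 -1.9] w 50.0 grip 0.0 tips 0.0726
shift [ -9.1 -30.   39.2] turn 0.04
```

View pics/g4.png

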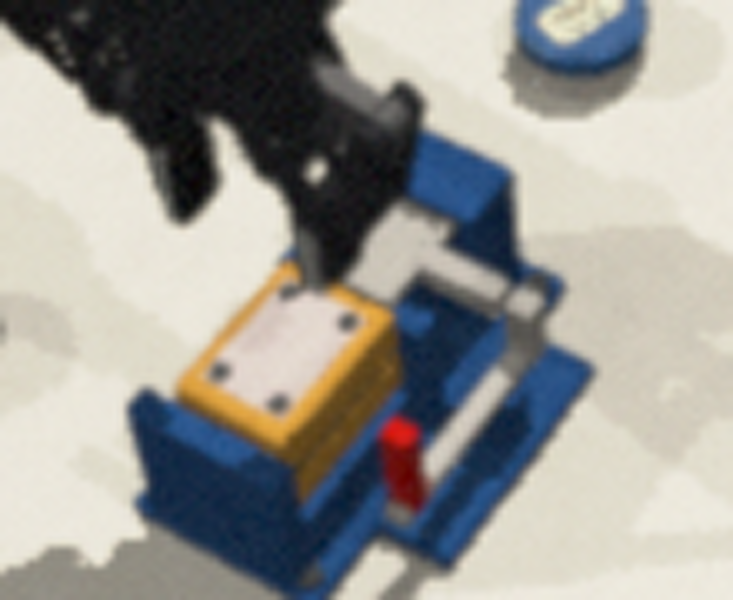

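The flask sits upright and square in the well, its four dots at (220,371), (279,403), (347,321) and (290,290), and the red tab at (400,435) is clear. Next I'll shift over the tab and flask and come down.

Emit:
servo_tool --pt "0.41 -3 -10 0 0" --pt "0.41 -3 -10 0 0" --pt "0.41 -3 -9 0 0" --pt "0.41 0 0 12 0" --pt "0.41 0 0 14 0" --pt "0.41 0 0 10 0" --pt "0.41 0 0 0 0" --pt "0.41 0 0 0 0" --grip_force 60

```text
t: 15.32
ee_pos: [0.4883, 0.1535, 0.1657]
tcp_rot: [[-0.206, 0.979, -0.002], [0.979, 0.206, -0.001], [-0.001, -0.003, -1.0]]
wrist_force: [0.3, 0.4, -0.3]
width: 0.0504
grasp_force: 0.0
```

```bash
python3 -c "
from h import *
go(.4893,.154,.150,11.8)"
```

```text
t 15.32 pos [488.3 153.5 165.7] yaw 11.9 F [ 0.3  0.4 -0.3] w 50.4 grip 0.0 tips 0.0726
shift [ 0.3  1.1 15.7] turn 0.08
```

Emit:
servo_tool --pt "0.41 0 1 3 0" --pt "0.41 0 0 3 0" --pt "0.41 0 0 3 0" --pt "0.41 0 0 3 0" --pt "0.41 0 0 0 0"

```text
t: 15.73
ee_pos: [0.4901, 0.154, 0.1541]
tcp_rot: [[-0.205, 0.979, -0.001], [0.979, 0.205, -0.0], [-0.0, -0.001, -1.0]]
wrist_force: [1.0, 0.6, -0.0]
width: 0.0505
grasp_force: 0.0
```

Emit:
servo_tool --pt "0.41 0 0 2 0" --pt "0.41 0 0 2 0" --pt "0.41 0 0 2 0" --pt "0.41 0 0 0 0"

```text
t: 16.07
ee_pos: [0.4902, 0.1541, 0.1481]
tcp_rot: [[-0.206, 0.979, -0.001], [0.979, 0.206, -0.0], [-0.0, -0.001, -1.0]]
wrist_force: [-0.6, -0.3, -0.9]
width: 0.0508
grasp_force: 0.0
```

Emit:
servo_tool --pt "0.41 0 0 2 0" --pt "0.41 0 0 2 0" --pt "0.41 0 0 1 0" --pt "0.41 0 0 0 0"

```text
t: 16.4
ee_pos: [0.4905, 0.1542, 0.1436]
tcp_rot: [[-0.205, 0.979, 0.0], [0.979, 0.205, -0.0], [-0.0, 0.0, -1.0]]
wrist_force: [0.1, -0.9, 4.3]
width: 0.0504
grasp_force: 1.8
```

Emit:
servo_tool --pt "0.41 0 0 2 0" --pt "0.41 0 0 1 0" --pt "0.41 0 0 0 0" --pt "0.41 0 0 0 0"

```text
t: 16.73
ee_pos: [0.4905, 0.1541, 0.1406]
tcp_rot: [[-0.205, 0.979, 0.0], [0.979, 0.205, 0.0], [-0.0, 0.0, -1.0]]
wrist_force: [-1.0, -0.4, 5.2]
width: 0.0504
grasp_force: 2.4
```

Emit:
servo_tool --pt "0.41 0 0 2 0" --pt "0.41 0 0 2 0" --pt "0.41 0 0 2 0" --pt "0.41 0 0 2 0" --pt "0.41 0 0 0 0" --pt "0.41 0 0 0 0"

```text
t: 17.23
ee_pos: [0.4905, 0.1541, 0.1328]
tcp_rot: [[-0.205, 0.979, 0.001], [0.979, 0.205, -0.0], [-0.0, 0.001, -1.0]]
wrist_force: [-1.9, -0.2, 7.2]
width: 0.0502
grasp_force: 3.9
```

Emit:
servo_tool --pt "0.41 0 0 1 0" --pt "0.41 0 0 1 0" --pt "0.41 0 0 0.5 0" --pt "0.41 0 0 0 0" --pt "0.41 0 0 0 0"

```text
t: 17.65
ee_pos: [0.4905, 0.1542, 0.1305]
tcp_rot: [[-0.206, 0.979, 0.001], [0.979, 0.206, -0.0], [-0.0, 0.001, -1.0]]
wrist_force: [-1.4, -0.8, 8.2]
width: 0.0506
grasp_force: 4.4
```

Emit:
servo_tool --pt "0.41 0 0 0.7 0" --pt "0.41 0 0 0.7 0" --pt "0.41 0 0 0 0" --pt "0.41 0 0 0 0"

```text
t: 17.98
ee_pos: [0.4906, 0.1542, 0.1303]
tcp_rot: [[-0.206, 0.979, 0.002], [0.979, 0.206, -0.001], [-0.001, 0.002, -1.0]]
wrist_force: [-3.8, -2.0, 20.4]
width: 0.0507
grasp_force: 9.8
```

```bash
python3 -c "
from h import *
go(.4905,.154,.130,11.8)"
```

```text
t 17.98 pos [490.6 154.2 130.3] yaw 11.9 F [-3.8 -2.  20.4] w 50.7 grip 9.8 tips 0.0726
shift [-0.2 -0.2  0.3] turn 0.06
```

The flask is pressed to its stop at about 20 N. Now I'll slide along tool +x to push the tab.

Emit:
servo_tool --pt "0.41 2 0 0 0" --pt "0.41 3 0 0 0" --pt "0.41 3 0 0 0" --pt "0.41 3 0 0 0" --pt "0.41 3 0 0 0" --pt "0.41 2 0 0 0" --pt "0.41 0 0 0 0"

```text
t: 18.57
ee_pos: [0.4895, 0.1612, 0.1304]
tcp_rot: [[-0.196, 0.981, 0.001], [0.981, 0.196, -0.015], [-0.015, -0.002, -1.0]]
wrist_force: [2.5, -15.8, 23.8]
width: 0.0505
grasp_force: 12.2
```

```bash
python3 - <<'E'
from h import *
go(.4845,.1833,.130,11.8)
b=ctrl.grab_frame("scene")[:,:,::-1];cv2.imwrite("pics/s2.png",b);m=(b[...,2]>90)&(b[...,1]<70)&(b[...,0]<80);m[:250]=0
y,x=np.nonzero(m);print(len(x),x.mean(),y.mean(), y.min())
E
```

```text
t 18.57 pos [489.5 161.2 130.4] yaw 11.3 F [  2.5 -15.8  23.8] w 50.5 grip 12.2 tips 0.0726
shift [22.6 -0.6  0. ] turn -0.5
78 268.70512820512823 291.46153846153845 279
```

Emit:
servo_tool --pt "0.41 0 0 -0.6 0" --pt "0.41 0 0 -0.6 0" --pt "0.41 0 0 0 0" --pt "0.41 0 0 0 0"

```text
t: 18.95
ee_pos: [0.4887, 0.1651, 0.1305]
tcp_rot: [[-0.2, 0.98, 0.001], [0.98, 0.2, -0.008], [-0.008, -0.001, -1.0]]
wrist_force: [2.4, -9.1, 12.4]
width: 0.0505
grasp_force: 6.1
```

```bash
python3 - <<'E'
from h import *
go(.4845,.1833,.1295,11.8)
b=ctrl.grab_frame("scene")[:,:,::-1];cv2.imwrite("pics/s2.png",b)
for n in("pics/scene0.png","pics/s1.png","pics/s2.png"):
    i=cv2.imread(n).astype(int)[270:310,255:290];m=(i[...,2]-np.maximum(i[...,1],i[...,0])>40).astype(np.uint8)
    k,l,st,ce=cv2.connectedComponentsWithStats(m);j=1+st[1:,4].argmax();print(n,st[j],np.round(ce[j]+[255,270],2))
E
```

```text
t 18.95 pos [488.7 165.1 130.5] yaw 11.5 F [ 2.4 -9.1 12.4] w 50.5 grip 6.1 tips 0.0726
shift [18.7 -0.4  0.9] turn -0.26
pics/scene0.png [12 15  7 14 65] [270.05 291.54]
pics/s1.png [12 15  7 14 68] [270.01 291.65]
pics/s2.png [11 17  7 14 69] [268.9  293.59]
```

Emit:
servo_tool --pt "0.41 2.5 0 0 0" --pt "0.41 2.5 0 0 0" --pt "0.41 2.5 0 0 0" --pt "0.41 2.5 0 0 0" --pt "0.41 0 0 0 0"

```text
t: 19.42
ee_pos: [0.4864, 0.1759, 0.1305]
tcp_rot: [[-0.201, 0.979, 0.001], [0.979, 0.201, -0.006], [-0.007, -0.0, -1.0]]
wrist_force: [1.0, -7.3, 11.6]
width: 0.0505
grasp_force: 5.5
```

```bash
python3 - <<'E'
from h import *
go(.4845,.1833,.1295,11.8)
i=ctrl.grab_frame("scene")[270:310,245:290].astype(int);m=(i[...,0]-np.maximum(i[...,1],i[...,2])>40).astype(np.uint8)
k,l,st,ce=cv2.connectedComponentsWithStats(m);j=1+st[1:,4].argmax();print(st[j],np.round(ce[j]+[245,270],2))
E
```

```text
t 19.42 pos [486.4 175.9 130.5] yaw 11.6 F [ 1.  -7.3 11.6] w 50.5 grip 5.5 tips 0.0726
shift [ 7.7 -0.3  0.9] turn -0.18
[18 21  7 14 71] [266.04 297.21]
```

Emit:
servo_tool --pt "0.41 2.5 0 0 0" --pt "0.41 2.5 0 0 0" --pt "0.41 1.5 0 0 0" --pt "0.41 1 0 0 0" --pt "0.41 0 0 0 0"

```text
t: 19.88
ee_pos: [0.4849, 0.1826, 0.1304]
tcp_rot: [[-0.201, 0.98, 0.001], [0.98, 0.201, -0.007], [-0.007, -0.001, -1.0]]
wrist_force: [1.7, -7.5, 11.2]
width: 0.0504
grasp_force: 5.8
```

```bash
python3 - <<'E'
from h import *
go(.4845,.1833,.1295,11.8)
i=ctrl.grab_frame("scene")[270:310,245:290].astype(int);m=(i[...,0]-np.maximum(i[...,1],i[...,2])>40).astype(np.uint8)
k,l,st,ce=cv2.connectedComponentsWithStats(m);j=1+st[1:,4].argmax();print(st[j],np.round(ce[j]+[245,270],2),onz("scene",ce[j]+[245,270],.066),onz("scene",(270.03,291.6),.066))
E
```

```text
t 19.88 pos [484.9 182.6 130.4] yaw 11.6 F [ 1.7 -7.5 11.2] w 50.4 grip 5.8 tips 0.0726
shift [ 0.8 -0.3  0.9] turn -0.22
[16 23  7 14 70] [264.11 299.47] [0.45020181 0.19120153] [0.45560719 0.16822669]
```

Emit:
servo_tool --pt "0.41 1 0 0 0" --pt "0.41 1 0 0 0" --pt "0.41 0 0 0 0" --pt "0.41 0 0 0 0"

```text
t: 20.27
ee_pos: [0.4846, 0.1841, 0.1304]
tcp_rot: [[-0.201, 0.98, 0.001], [0.98, 0.201, -0.008], [-0.008, -0.001, -1.0]]
wrist_force: [2.1, -9.1, 12.1]
width: 0.0502
grasp_force: 6.6
```

Emit:
servo_tool --pt "0.41 1 0 0 0" --pt "0.41 1 0 0 0" --pt "0.41 0 0 0 0" --pt "0.41 0 0 0 0"

```text
t: 20.6
ee_pos: [0.4846, 0.1843, 0.1304]
tcp_rot: [[-0.2, 0.98, 0.001], [0.98, 0.2, -0.011], [-0.011, -0.002, -1.0]]
wrist_force: [2.5, -11.8, 12.3]
width: 0.0501
grasp_force: 8.7
```

```bash
python3 - <<'E'
from h import *
go(.4845,.1833,.1295,11.8)
i=ctrl.grab_frame("scene")[270:310,245:290].astype(int);m=(i[...,0]-np.maximum(i[...,1],i[...,2])>40).astype(np.uint8)
k,l,st,ce=cv2.connectedComponentsWithStats(m);j=1+st[1:,4].argmax();print(st[j],np.round(ce[j]+[245,270],2),onz("scene",ce[j]+[245,270],.066),onz("scene",(270.03,291.6),.066))
E
```

```text
t 20.6 pos [484.6 184.3 130.4] yaw 11.5 F [  2.5 -11.8  12.3] w 50.1 grip 8.7 tips 0.0726
shift [-0.9 -0.3  0.9] turn -0.26
[16 24  7 14 72] [263.86 300.08] [0.44944686 0.19264005] [0.45560719 0.16822669]
```

Emit:
servo_tool --pt "0.41 1 0 0 0" --pt "0.41 1 0 0 0" --pt "0.41 0 0 0 0" --pt "0.41 0 0 0 0"

```text
t: 20.98
ee_pos: [0.4845, 0.1845, 0.1304]
tcp_rot: [[-0.2, 0.98, 0.001], [0.98, 0.2, -0.014], [-0.014, -0.002, -1.0]]
wrist_force: [3.7, -16.2, 14.2]
width: 0.0504
grasp_force: 10.8
```

Emit:
servo_tool --pt "0.41 -3 0 0 0" --pt "0.41 -3 0 0 0" --pt "0.41 -3 0 -1 0" --pt "0.41 0 0 -2 0" --pt "0.41 0 0 -4 0" --pt "0.41 0 0 -8 0" --pt "0.41 0 0 -16 0" --pt "0.41 0 0 -20 0"

```text
t: 21.65
ee_pos: [0.483, 0.1837, 0.1804]
tcp_rot: [[-0.206, 0.979, -0.003], [0.979, 0.206, -0.001], [-0.0, -0.003, -1.0]]
wrist_force: [0.3, 0.0, -0.5]
width: 0.0504
grasp_force: 0.0
```

Emit:
servo_tool --pt "0.41 0 0 -30 0" --pt "0.41 0 0 -35 0" --pt "0.41 -30 0 -20 0" --pt "0.41 -35 0 0 0" --pt "0.41 -35 0 0 0" --pt "0.41 -30 0 0 0" --pt "0.41 -20 0 0 0" --pt "0.41 0 0 0 0"

```text
t: 22.32
ee_pos: [0.5152, 0.0315, 0.2654]
tcp_rot: [[-0.197, 0.98, -0.001], [0.98, 0.197, -0.003], [-0.003, -0.002, -1.0]]
wrist_force: [0.4, 0.6, -0.3]
width: 0.0507
grasp_force: 0.0
```

```bash
python3 - <<'E'
from h import *
go(.4845,.1833,.1295,11.8)
b=ctrl.grab_frame("scene");i=b[270:310,245:290].astype(int);m=(i[...,0]-np.maximum(i[...,1],i[...,2])>40).astype(np.uint8)
k,l,st,ce=cv2.connectedComponentsWithStats(m);j=1+st[1:,4].argmax();print(np.round(ce[j]+[245,270],2))
t=ctrl.grab_frame("top")
cv2.imwrite("pics/end.png",np.hstack([cv2.resize(x,(400,400),interpolation=cv2.INTER_CUBIC) for x in(b[223:313,215:305,::-1],t[197:277,184:264,::-1])]))
E
```

```text
t 22.32 pos [515.2  31.5 265.4] yaw 11.4 F [ 0.4  0.6 -0.3] w 50.7 grip 0.0 tips 0.0726
shift [1.552e+02 1.000e-01 1.355e+02] turn -0.41
[263.91 300.16]
```

View pics/end.png

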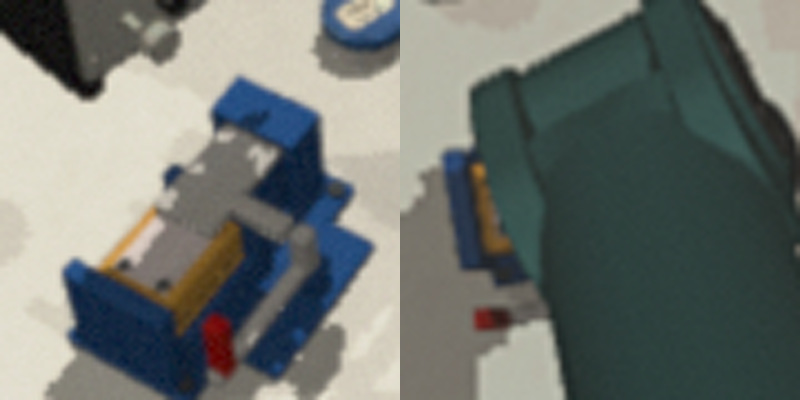

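The keeper lies over the flask's -y end at (205,190). The flask sits low and upright, the red tab has not moved back since its stop, and the gripper is clear.

```bash
python3 -c "
from rig import ctrl
print(ctrl.sign_off())"
```

```text
the job is handed in; nothing more can be done
None
```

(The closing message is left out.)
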